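Vent the heating block: throw the sprung cover past balance, then hold it just below

ROBOT

A 6-joint arm with a two-finger parallel gripper is mounted at the origin on the work surface. World frame = base frame: x ahead of the robot, y to its left, z up, the work surface at z = 0. Lengths are in m, angles in rad, forces in N, time in s.
With the tool pointing down it reaches from about 0.35 to 0.85 m from the base axis. Payload 8.1 kg.
Tool frame: the origin (TCP) lies at the very end of the fingers, on their centre line; the grasp point (between the pads) lies 19 mm behind it; z points along the fingers, y is the direction in which the jaws open and shut (so a half turn about z gives the same grasp; the last joint's range is limited). The gripper opens to 93 mm and grips with 3 to 60 N. Pads are 15 mm wide; open, the fingers measure 128 mm over their backs; the gripper's body (75 mm by 188 mm) begins 65 mm behind the grasp point.
Start: joints at [-1.372, 0.13, 1.488, -0, 1.523, -0.085], TCP at [0.168, -0.576, 0.219] pointing down, gripper open.
Joint ranges: [-2.96, 2.96], [-0.89, 2.26], [0.02, 2.5], [-1.34, 4.48], [0, 2.73], [-2.66, 2.66]. Speed limits (rad/s): [2.39, 2.39, 2.79, 3.14, 3.14, 3.14].

INTERFACE

Orientations are given as a unit quaternion [x, y, z, w].
In Python, from workcell import * gives the robot as it stands.
- The arm moves only by the shell command python3 -m handwheel 'ROWS' [OPENING]. ROWS is JSON, a list of rows, each a list of 6 numbers: the shift along the tool's x, y, z in m, then the turn, a rotation vector about the tool's x, y, z in rad. In form: [[tx, ty, tz, ax, ay, az], ...]. A call has 1 to 20 rows; each row is the pose to reach, as a shift and turn from the pose measured when the call began, along the tool's axes at that moment; what a row does not reach only later rows make up. A row lasts 1/8 s, in which the tool goes at most 62.5 mm and 10.7 degrees, less where a joint would pass 70% of its speed; a pose out of reach is approached as far as the arm can. A call with a gripper value outside its range is refused whole. OPENING is the closure, from -1 (fully open) to 1 (shut), set as the call begins (- or left out, the last holds). The fingers move at their own pace and stop on an object; the grip force is fixed at half the most. Time passes only in rows, so rows that repeat a pose let the fingers close. It gives the time, the measured TCP pose, the force and the opening at its end, in the units of the state.
- get_state(): the state, without advancing time (a new reading comes with each control period).
- read_camera(name): name is "scene" or "top"; returns a dict with "img" (480x640x3 uint8, red, green, blue), "vertical_fov" (degrees; the focal length in pixels is half the picture's height over the tangent of half this angle, whatever the lens; pixels are square), "cx", "cy" (the principal point, pixels), "origin" and "rotation" of the camera in the world. Camera axes: x right, y down, z forward; pixel columns grow to the right and rows downward; lengths in m; the calibration is good to about 2 mm. A picture is of the moment at which its call begins. There is no depth.
- job_done(): hands the job in, once; it reports no verdict.
The state is a dict: "time_s": time; "joint_positions": joint angles; "qd": joint speeds; "effort": joint torques, N m; "ee_pos": TCP position; "tool_rot": TCP orientation; "force": force on the tool from outside, world axes, zero at the start; "wrist_torque": the same for the moment, N m; "finger_gap": opening from 0.0 (shut) to 1.0 (fully open).
Only numpy, scipy, OpenCV 4.12 (cv2) and the standard library are available. Lean on these libraries where they do the work, as an engineer would, in place of code of your own. Each camera call takes 0.05 s, during which the arm holds its last target.

TASK

Vent the heating block: take its clear sprung cover by the orange bar and raise it steadily until it is clearly past its balance point (the red mark on the quadrant, 55 degrees open), where the spring takes over, keeping hold so that it neither flies open nor slams shut. Then ease it back and finish still holding it, gripped and motionless, just below balance in the quadrant's green band (40 to 50 degrees open), carried by your gripper alone so that it would fall shut if let go. Leave the bottle, flask and beaker beside the block alone.

Things in the scene. Friction and masses are not known exactly. Their poses are not given: they have to be found in the camera images.
- block: White heating block, fixed to the bench, 190 x 250 mm and 110 mm high, with rows of vials inside; origin at the centre of its underside, x axis from its front (bar side) to its rear (hinge side), y axis along the hinge to the left, z up. A quadrant stands beside its left (+y) flank, centred on the hinge axis, reaching 130 mm from it: white, with a green band from 40 to 50 degrees and a red mark at 55 degrees; the cover's black edge pointer runs beside it.
- cover (a joint): Opening angle of the clear cover about its rear hinge: 0 = shut and level, positive = front edge raised, stop at 1.7 rad. Cover 0.9 kg, aluminium-framed, 190 x 246 x 8 mm. A torsion spring carries part of its weight: it balances at 0.96 rad (55 degrees); below that it falls shut by itself, above it springs open by itself. At the bar it takes about 2 N to lift from shut, under 1 N near balance. 40 to 50 degrees is 0.70 to 0.87 rad.
- cover_grip (a point): Middle of the orange handle bar of the cover: round bar 14 mm in diameter, 172 mm long, parallel to the hinge axis (the block's y), held by two 12 mm wide arms 80 mm either side of this point; 235 mm from the hinge axis in the cover's plane, with a 38 mm clear gap between the bar and the cover's front edge. 114 mm above the bench when shut. Moves with the cover.
- cover_hinge (a point): Point on the cover's hinge axis in the middle of its length, 90 mm behind the block's centre and 114 mm above the bench. The bar moves on a circle of 235 mm radius about it.
- reagent_mid (a point): Loose amber bottle with blue cap, 60 mm diameter, 130 mm tall; point half-way up. Leave alone.
- flask_mid (a point): Loose conical clear flask with black stopper, 72 mm diameter at the foot, 119 mm tall; point 50 mm up its axis. Leave alone.
- beaker_mid (a point): Loose white ceramic beaker, 64 mm diameter at the rim, 80 mm tall; point half-way up. Leave alone.
Mind the look-alikes: they are no part of the job. What is shaped like the part that bears flask_mid but yellow is not meant.

How it is judged:
By the outcome, as a careful person would: the job done as asked, in the order asked, and still so for the second after the job is handed in, while the arm keeps its last pose, push and grip.
It also fails if it takes over 42 s, if anything falls off the work surface, if the arm or the gripper's body presses on something with over 40 N, if the wrist force passes 120 N, or if a joint passes its speed limit or range.

## Working session

There is one attempt and no reset: what is moved stays moved. The work goes in short steps, Python scripts to look and compute and a shell command to move; the robot and the scene stay as the last step left them, time stands still between calls to the robot, and variables do not carry over. Pictures are saved under pics/ and viewed, and the job is handed in when it is done.

```bash
ls; mkdir -p pics
python3 - <<'E'
from workcell import *
import cv2
s=get_state(); print({k:s[k] for k in('time_s','ee_pos','tool_rot','force','finger_gap')})
for n in('scene','top'):
    c=read_camera(n); cv2.imwrite(f'pics/{n}0.png',c['img'][:,:,::-1]); print(n,{k:v for k,v in c.items() if k!='img'})
E
```

```text
pics
{'time_s': 0.0, 'ee_pos': array([ 0.16791474, -0.57544675,  0.21759712]), 'tool_rot': array([ 9.89950357e-01,  1.41412402e-01, -3.74466532e-05, -9.07136898e-04]), 'force': array([-0.48990346, -0.41238813,  0.15574534]), 'finger_gap': 1.001691748787557}
scene {'vertical_fov': 54.1978213492826, 'cx': 317.8235757014089, 'cy': 243.10610993389568, 'origin': array([ 0.91378262, -0.57970584,  0.89662362]), 'rotation': array([ 0.90413239,  0.24650819, -0.08408687, -0.33868532])}
top {'vertical_fov': 56.8823502768672, 'cx': 311.96639629168635, 'cy': 238.11357031666083, 'origin': array([0.41594957, 0.02027618, 0.93102792]), 'rotation': array([-0.70316503,  0.70496461, -0.05155597,  0.07697932])}
```

View pics/scene0.png

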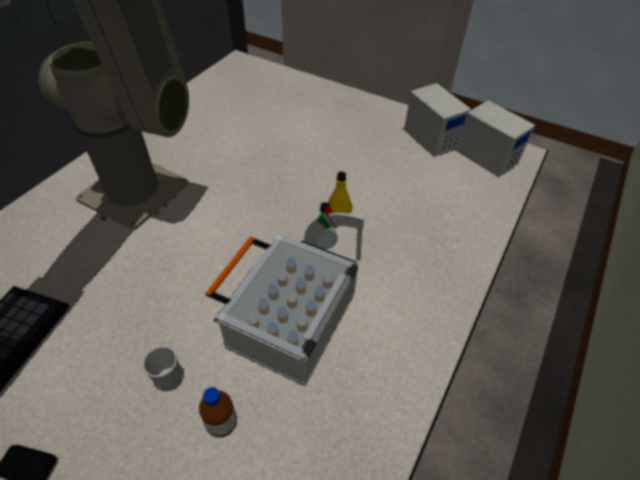

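View pics/top0.png

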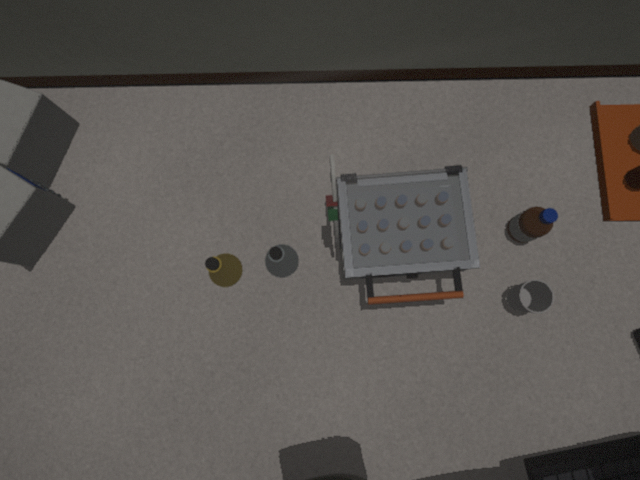

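Top view: the block is at (408,222) and its orange bar at (415,297), with ends near (368,300) and (462,295). The hinge is at the top (+x) and the quadrant on the left at (332,205). Orange candidates are the bar (415,297) and a tray at (620,160). The bar with arms on the clear cover matches the description. The clear flask (282,260) and the yellow look-alike (225,268) are both to be left alone. Next I measure and check in a close crop.

```bash
cat > h.py <<'E'
from workcell import *
import numpy as np, cv2
from scipy.spatial.transform import Rotation as R
def f(c): return 240/np.tan(np.radians(c['vertical_fov']/2))
def ray(c,u,v):
    d=R.from_quat(c['rotation']).apply([(u-c['cx'])/f(c),(v-c['cy'])/f(c),1]); return np.array(c['origin']),d
def onz(c,u,v,z):
    o,d=ray(c,u,v); return o+d*(z-o[2])/d[2]
def proj(c,P):
    p=R.from_quat(c['rotation']).inv().apply(np.atleast_2d(P)-c['origin']); return p[:,:2]/p[:,2:]*f(c)+[c['cx'],c['cy']]
def orange(c,box):
    u0,v0,u1,v1=box
    h=cv2.cvtColor(c['img'],cv2.COLOR_RGB2HSV)
    m=((h[...,0]<14)&(h[...,1]>150)&(h[...,2]>70)).astype('uint8'); k=np.zeros_like(m);k[v0:v1,u0:u1]=1
    return m*k
E
python3 - <<'E'
from h import *
for n,b in(('top',(355,280,475,312)),('scene',(195,230,265,305))):
    c=read_camera(n); m=orange(c,b); v,u=np.nonzero(m)
    p=np.c_[u,v].astype(float); mu=p.mean(0); d=np.linalg.svd(p-mu,full_matrices=False)[2][0]; t=(p-mu)@d
    e=[mu+d*t.min(),mu+d*t.max()]
    P=[onz(c,*x,.114) for x in e]
    print(n,len(u),np.round(e,1).tolist(),np.round(P,4).tolist(),'mid',(P[0]+P[1])/2,'len',np.linalg.norm(P[0]-P[1]),'ang',np.degrees(np.arctan2(*(P[1]-P[0])[:2])))
    if n=='top':
        cr=cv2.resize(c['img'][130:330,250:570],None,fx=2.5,fy=2.5,interpolation=cv2.INTER_CUBIC)
        cv2.imwrite('pics/crop.png',np.clip(cr[:,:,::-1]*1.6,0,255).astype('uint8'))
        for nm,q,z in(('flask',(288,264),0.0),('bottlecap',(549,215),.13),('beaker rim',(537,295),.08),('hingeL',(349,178),.114),('hingeR',(454,170),.114)): print(nm,onz(c,*q,z).round(3))
E
```

```text
top 455 [[462.1, 293.8], [368.9, 300.1]] [[0.4623, -0.2223, 0.114], [0.451, -0.0539, 0.114]] mid [ 0.45667496 -0.13811297  0.114     ] len 0.16878637328796348 ang -3.847715742046841
flask [0.532 0.105 0.   ]
bottlecap [ 0.604 -0.383  0.13 ]
beaker rim [ 0.462 -0.371  0.08 ]
hingeL [ 0.683 -0.021  0.114]
hingeR [ 0.697 -0.221  0.114]
scene 385 [[252.4, 237.3], [206.9, 294.9]] [[0.4504, -0.049, 0.114], [0.462, -0.222, 0.114]] mid [ 0.45622234 -0.13552516  0.114     ] len 0.17334124500820006 ang 176.17198463478968
```

View pics/crop.png

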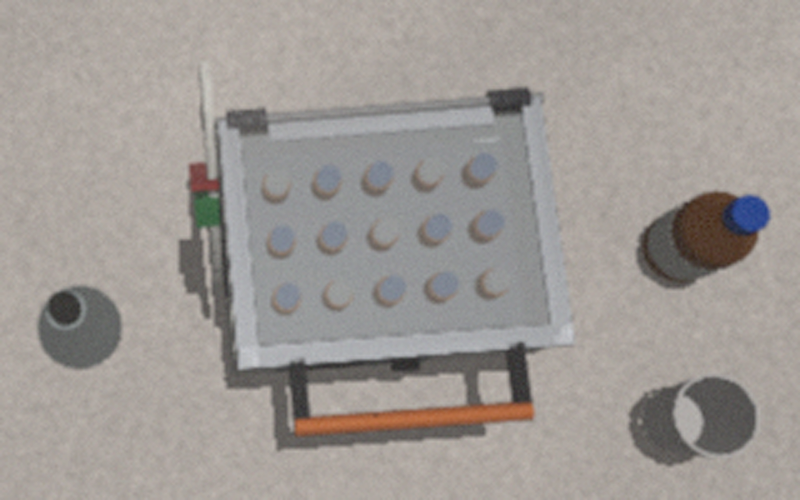

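The crop confirms that the orange bar is on two dark arms at the cover's front edge. Both cameras put its middle at about (0.4565, -0.137, 0.114), with block yaw +3.8°, and the hinge check agrees. My plan is to tilt the tool 30° forward at grasp, then turn it with the cover about the hinge.

```bash
cat >> h.py <<'E'
yaw=np.radians(3.8); bx=np.array([np.cos(yaw),np.sin(yaw),0]); by=np.array([-np.sin(yaw),np.cos(yaw),0]); ez=np.array([0,0,1.])
BAR=np.array([.4565,-.137,.114]); HINGE=BAR+.235*bx
def pose(th,back=0,phi0=30):
    ph=np.radians(phi0-th); t=np.radians(th)
    z=np.sin(ph)*bx-np.cos(ph)*ez; y=np.cos(ph)*bx+np.sin(ph)*ez
    g=HINGE+.235*(-np.cos(t)*bx+np.sin(t)*ez)
    return g+(.019-back)*z, R.from_matrix(np.c_[by,y,z])
def delta(P,Rt):
    s=get_state(); R0=R.from_quat(s['tool_rot'])
    return np.round(np.r_[R0.inv().apply(P-s['ee_pos']),(R0.inv()*Rt).as_rotvec()],4)
def theta():
    s=get_state(); R0=R.from_quat(s['tool_rot']); g=s['ee_pos']-.019*R0.apply([0,0,1])
    d=g-HINGE; return np.degrees(np.arctan2(d[2],-d@bx)),np.hypot(d[2],d@bx),d@by
E
python3 - <<'E'
from h import *
P,Rt=pose(0,.09); print(P,delta(P,Rt).tolist())
E
```

```text
[ 0.42107805 -0.13935272  0.1754878 ] [0.3652, -0.3479, 0.0429, -0.4414, 0.353, -1.3205]
```

```bash
python3 -m handwheel '[[0.037,-0.035,0.004,-0.044,0.035,-0.132],[0.073,-0.07,0.008,-0.088,0.07,-0.264],[0.11,-0.105,0.013,-0.132,0.106,-0.396],[0.146,-0.139,0.017,-0.177,0.141,-0.528],[0.183,-0.174,0.021,-0.221,0.177,-0.66],[0.219,-0.209,0.026,-0.265,0.212,-0.792],[0.256,-0.244,0.03,-0.309,0.247,-0.924],[0.292,-0.278,0.034,-0.353,0.282,-1.056],[0.329,-0.313,0.039,-0.397,0.318,-1.188],[0.365,-0.348,0.043,-0.441,0.353,-1.32],[0.365,-0.348,0.043,-0.441,0.353,-1.32],[0.365,-0.348,0.043,-0.441,0.353,-1.32]]' 0.27
python3 - <<'E'
from h import *
P,Rt=pose(0,.09); print(delta(P,Rt).tolist())
P,Rt=pose(0,0); print(delta(P,Rt).tolist(),get_state()['joint_positions'].round(3))
for n in('scene','top'):
    c=read_camera(n); b=(200,180,400,330) if n=='scene' else (300,180,520,340)
    i=c['img'][b[1]:b[3],b[0]:b[2]]; cv2.imwrite(f'pics/{n}1.png',np.clip(cv2.resize(i,None,fx=3,fy=3,interpolation=cv2.INTER_CUBIC)[:,:,::-1]*1.5,0,255).astype('uint8'))
E
```

```text
time_s: 1.7
ee_pos: [0.4208, -0.1396, 0.1756]
tool_rot: [0.66, 0.705, 0.189, 0.177]
force: [-0.2, 0.3, -0.6]
finger_gap: 0.365
[0.0002, 0.0002, 0.0002, -0.0005, 0.0005, -0.0009]
[0.0003, 0.0003, 0.0902, -0.0005, 0.0005, -0.0009] [-0.764 -0.866  2.424  0.4    1.238 -0.895]
```

View pics/scene1.png

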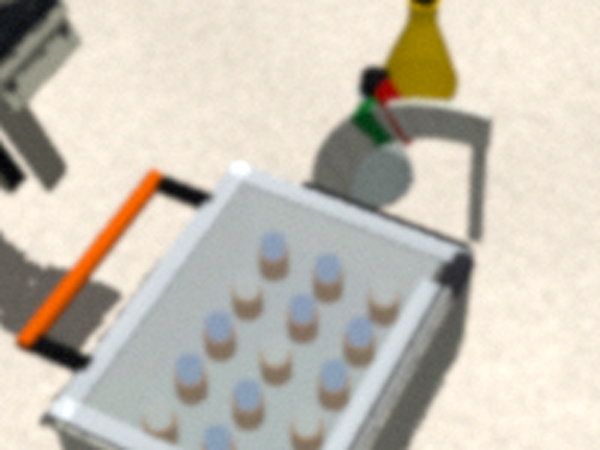

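View pics/top1.png

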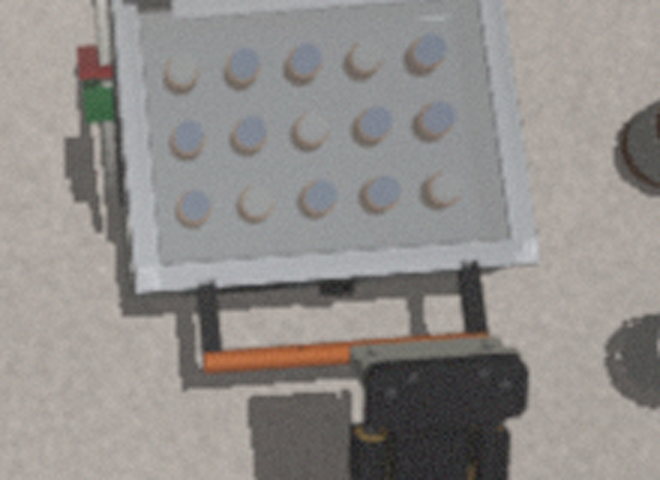

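Run:
```python
from h import *
s=get_state(); R0=R.from_quat(s['tool_rot']); p=s['ee_pos']
pts=[p+R0.apply([0,y,z]) for y,z in((.017,0),(.035,0),(-.017,0),(-.035,0),(.017,-.08),(.035,-.08),(.08,-.085),(-.08,-.085),(-.08,-.2))]
for n in('scene','top'):
    c=read_camera(n); q=proj(c,pts); i=np.clip(c['img'][:,:,::-1]*1.5,0,255).astype('uint8').copy(); 
    b=(140,170,290,300) if n=='scene' else (350,250,500,380)
    i=cv2.resize(i[b[1]:b[3],b[0]:b[2]],None,fx=4,fy=4)
    for k in q: cv2.circle(i,tuple(int(x) for x in ((k-b[:2])*4)),3,(0,0,255),-1)
    cv2.imwrite(f'pics/{n}2.png',i)
```

```text
(no output)
```

View pics/scene2.png

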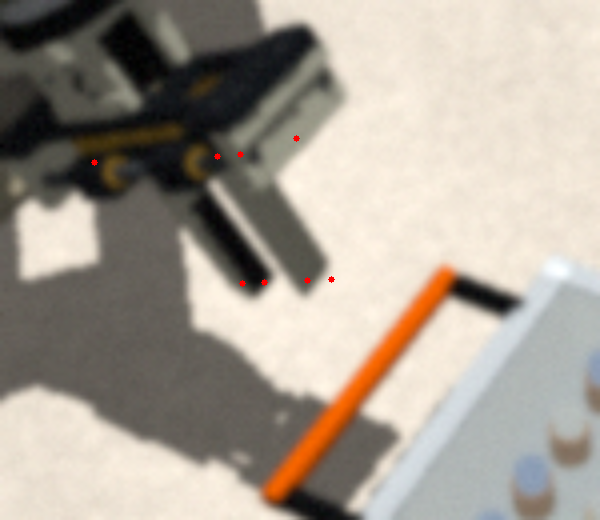

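View pics/top2.png

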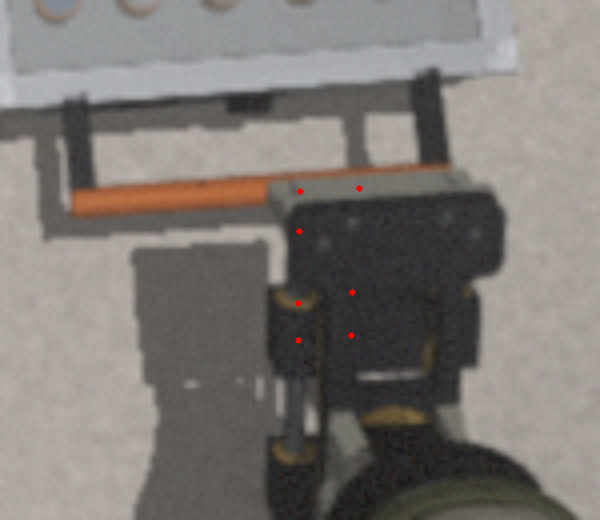

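Projected finger points match the picture in both views: fingers at (205-222,240) in scene, centred on the bar. Advancing along the tool axis.

```bash
python3 -m handwheel '[[0,0,0.015,0,0,0],[0,0,0.03,0,0,0],[0,0,0.045,0,0,0],[0,0,0.06,0,0,0],[0,0,0.075,0,0,0],[0,0,0.09,0,0,0],[0,0,0.09,0,0,0],[0,0,0.09,0,0,0]]'
python3 - <<'E'
from h import *
P,Rt=pose(0,0); print(delta(P,Rt).tolist(),get_state()['joint_positions'].round(3))
for n in('scene','top'):
    c=read_camera(n); i=np.clip(c['img'][:,:,::-1]*1.5,0,255).astype('uint8').copy(); 
    b=(180,190,330,310) if n=='scene' else (350,250,500,370)
    cv2.imwrite(f'pics/{n}3.png',cv2.resize(i[b[1]:b[3],b[0]:b[2]],None,fx=4,fy=4))
E
```

```text
time_s: 2.9
ee_pos: [0.4655, -0.138, 0.0982]
tool_rot: [0.661, 0.704, 0.189, 0.177]
force: [0.3, -1.2, 0.4]
finger_gap: 0.363
[0.0016, 0.0002, 0.0008, -0.0004, 0.0014, -0.0031] [-0.659 -0.605  2.426  0.417  0.955 -0.901]
```

View pics/scene3.png

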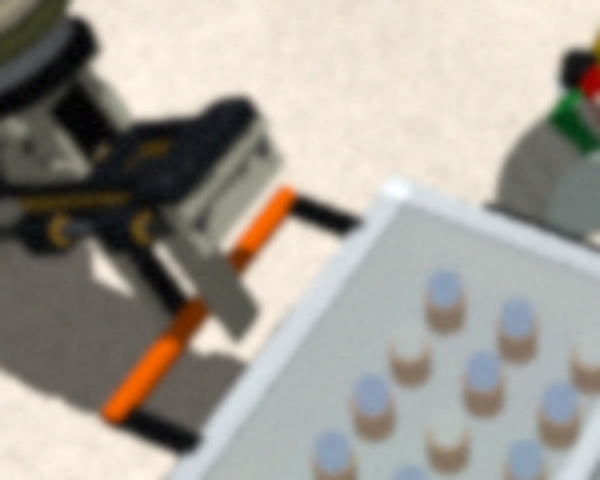

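The bar passes between the two fingers (scene crop about (210,290)), and the inner finger is clear of the cover edge. Closing.

```bash
python3 -m handwheel '[[0,0,0,0,0,0],[0,0,0,0,0,0],[0,0,0,0,0,0],[0,0,0,0,0,0],[0,0,0,0,0,0],[0,0,0,0,0,0],[0,0,0,0,0,0],[0,0,0,0,0,0]]' 1
python3 - <<'E'
from h import *
s=get_state();print(theta(),s['qd'].round(3),s['finger_gap']*93)
R0=R.from_quat(s['tool_rot'])
for d in (4,8,12,16,20,24,28,32,36,40):
    # pure rotation about hinge in present tool axes
    Q=R.from_rotvec(by*np.radians(d)); P=HINGE+Q.apply(s['ee_pos']-HINGE)
    print(d,delta(P,Q*R0).tolist())
E
```

```text
time_s: 4.0
ee_pos: [0.4651, -0.1383, 0.0982]
tool_rot: [0.661, 0.704, 0.188, 0.177]
force: [-6.1, -1.3, 1.6]
finger_gap: 0.141
(np.float64(0.167835139097283), np.float64(0.23595700460157648), np.float64(-0.001808601345338445)) [ 0.     0.001  0.001 -0.001  0.     0.001] 13.11758531565496
4 [-0.0, 0.0074, -0.014, 0.0698, -0.0002, -0.0002]
8 [-0.0, 0.0158, -0.0274, 0.1396, -0.0003, -0.0003]
12 [-0.0, 0.0251, -0.0403, 0.2094, -0.0005, -0.0005]
16 [-0.0, 0.0353, -0.0524, 0.2793, -0.0006, -0.0006]
20 [-0.0, 0.0463, -0.0638, 0.3491, -0.0008, -0.0008]
24 [-0.0, 0.0581, -0.0744, 0.4189, -0.0009, -0.001]
28 [-0.0, 0.0705, -0.0842, 0.4887, -0.0011, -0.0011]
32 [-0.0, 0.0837, -0.0931, 0.5585, -0.0012, -0.0013]
36 [-0.0, 0.0974, -0.101, 0.6283, -0.0014, -0.0014]
40 [0.0, 0.1116, -0.108, 0.6981, -0.0016, -0.0016]
```

```bash
python3 -m handwheel '[[0,0.0036,-0.0071,0.035,0,0],[0,0.0074,-0.014,0.07,0,0],[0,0.0115,-0.0208,0.105,0,0],[0,0.0158,-0.0274,0.14,0,0],[0,0.0203,-0.0339,0.175,0,0],[0,0.0251,-0.0403,0.209,0,0],[0,0.0301,-0.0464,0.244,0,0],[0,0.0353,-0.0524,0.279,0,0],[0,0.0407,-0.0582,0.314,0,0],[0,0.0463,-0.0638,0.349,0,0],[0,0.0463,-0.0638,0.349,0,0]]'
python3 - <<'E'
from h import *
s=get_state();print(theta(),s['qd'].round(3),s['joint_positions'].round(3),s['finger_gap']*93)
c=read_camera('scene'); b=(180,150,380,300); i=np.clip(c['img'][:,:,::-1]*1.5,0,255).astype('uint8')
cv2.imwrite('pics/scene4.png',cv2.resize(i[b[1]:b[3],b[0]:b[2]],None,fx=4,fy=4))
E
```

```text
time_s: 5.38
ee_pos: [0.4733, -0.1377, 0.1767]
tool_rot: [0.682, 0.727, 0.062, 0.059]
force: [-1.5, -1.4, -1.4]
finger_gap: 0.137
(np.float64(20.17179227358581), np.float64(0.23599628455355093), np.float64(-0.001773903975972193)) [-0.012 -0.016  0.036  0.009 -0.03  -0.012] [-0.452 -0.315  1.993  0.087  1.313 -0.532] 12.778538810833213
```

View pics/scene4.png

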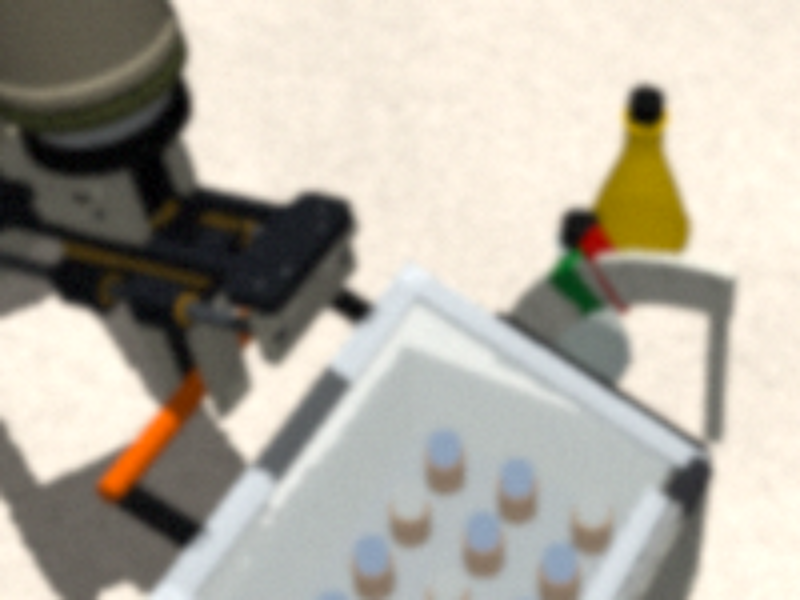

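The cover is following: its front edge is raised and the bar is in the fingers. Continuing with the same arc.

```bash
python3 -m handwheel '[[0,0.0036,-0.0071,0.035,0,0],[0,0.0074,-0.014,0.07,0,0],[0,0.0115,-0.0208,0.105,0,0],[0,0.0158,-0.0274,0.14,0,0],[0,0.0203,-0.0339,0.175,0,0],[0,0.0251,-0.0403,0.209,0,0],[0,0.0301,-0.0464,0.244,0,0],[0,0.0353,-0.0524,0.279,0,0],[0,0.0407,-0.0582,0.314,0,0],[0,0.0463,-0.0638,0.349,0,0],[0,0.0463,-0.0638,0.349,0,0]]'
python3 - <<'E'
from h import *
s=get_state();print(theta(),s['joint_positions'].round(3),s['finger_gap']*93)
E
python3 -m handwheel '[[0,0.0036,-0.0071,0.035,0,0],[0,0.0074,-0.014,0.07,0,0],[0,0.0115,-0.0208,0.105,0,0],[0,0.0158,-0.0274,0.14,0,0],[0,0.0203,-0.0339,0.175,0,0],[0,0.0251,-0.0403,0.209,0,0],[0,0.0251,-0.0403,0.209,0,0]]'
python3 - <<'E'
from h import *
s=get_state();print(theta(),s['joint_positions'].round(3),s['finger_gap']*93)
c=read_camera('scene'); b=(180,130,380,280); i=np.clip(c['img'][:,:,::-1]*1.5,0,255).astype('uint8')
cv2.imwrite('pics/scene5.png',cv2.resize(i[b[1]:b[3],b[0]:b[2]],None,fx=4,fy=4))
E
```

```text
time_s: 6.8
ee_pos: [0.5074, -0.1353, 0.2469]
tool_rot: [0.681, 0.727, -0.065, -0.06]
force: [-5.1, 0.6, 3.6]
finger_gap: 0.14
(np.float64(39.97803575873248), np.float64(0.23591329362812088), np.float64(-0.0016713656054964273)) [-0.312  0.091  1.49  -0.066  1.725 -0.38 ] 12.973750859356466
time_s: 7.68
ee_pos: [0.5389, -0.1331, 0.2822]
tool_rot: [0.671, 0.716, -0.14, -0.132]
force: [-4.2, 1.3, 4.7]
finger_gap: 0.139
(np.float64(51.94869094113343), np.float64(0.23588608231562772), np.float64(-0.0015579542231192128)) [-0.254  0.372  1.142 -0.129  1.993 -0.35 ] 12.885287281780457
```

View pics/scene5.png

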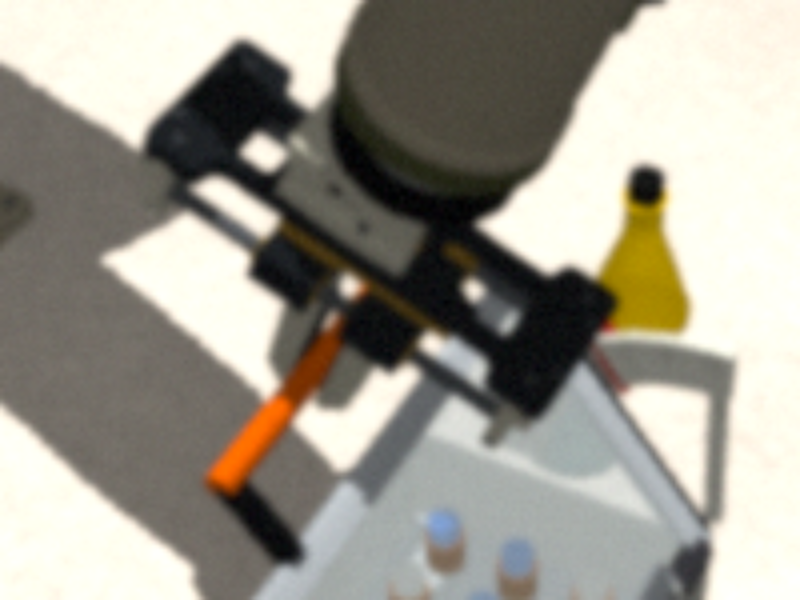

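Still held at about 52°. Going on to about 64°.

```bash
python3 -m handwheel '[[0,0.0036,-0.0071,0.035,0,0],[0,0.0074,-0.014,0.07,0,0],[0,0.0115,-0.0208,0.105,0,0],[0,0.0158,-0.0274,0.14,0,0],[0,0.0203,-0.0339,0.175,0,0],[0,0.0251,-0.0403,0.209,0,0],[0,0.0251,-0.0403,0.209,0,0],[0,0.0251,-0.0403,0.209,0,0],[0,0.0251,-0.0403,0.209,0,0]]'
python3 - <<'E'
from h import *
s=get_state();print(theta(),s['joint_positions'].round(3),s['finger_gap']*93)
for n,b in(('scene',(180,130,380,280)),('top',(280,150,500,315))):
    c=read_camera(n); i=np.clip(c['img'][:,:,::-1]*1.5,0,255).astype('uint8')
    cv2.imwrite(f'pics/{n}6.png',cv2.resize(i[b[1]:b[3],b[0]:b[2]],None,fx=3.5,fy=3.5))
R0=R.from_quat(s['tool_rot'])
for d in (-2,-4,-6,-8,-10,-12,-14,-16,-18,-19):
    Q=R.from_rotvec(by*np.radians(d)); P=HINGE+Q.apply(s['ee_pos']-HINGE)
    print(d,delta(P,Q*R0).tolist())
E
```

```text
time_s: 8.85
ee_pos: [0.577, -0.1304, 0.3102]
tool_rot: [0.654, 0.698, -0.213, -0.201]
force: [-0.9, 4.3, 3.7]
finger_gap: 0.141
(np.float64(63.932934175578566), np.float64(0.23589560689400896), np.float64(-0.0014434947400098364)) [-0.212  0.703  0.716 -0.203  2.289 -0.367] 13.114581978228117
-2 [0.0, -0.0033, 0.0072, -0.0353, 0.0001, -0.0003]
-4 [-0.0, -0.0064, 0.0145, -0.0702, 0.0001, -0.0004]
-6 [-0.0, -0.0092, 0.0219, -0.1051, 0.0001, -0.0005]
-8 [-0.0, -0.0117, 0.0294, -0.14, 0.0001, -0.0006]
-10 [-0.0001, -0.014, 0.037, -0.1749, 0.0002, -0.0006]
-12 [-0.0001, -0.016, 0.0446, -0.2098, 0.0002, -0.0007]
-14 [-0.0001, -0.0178, 0.0524, -0.2447, 0.0002, -0.0008]
-16 [-0.0001, -0.0192, 0.0602, -0.2796, 0.0002, -0.0008]
-18 [-0.0001, -0.0204, 0.068, -0.3145, 0.0002, -0.0009]
-19 [-0.0001, -0.0209, 0.0719, -0.332, 0.0002, -0.001]
```

View pics/scene6.png

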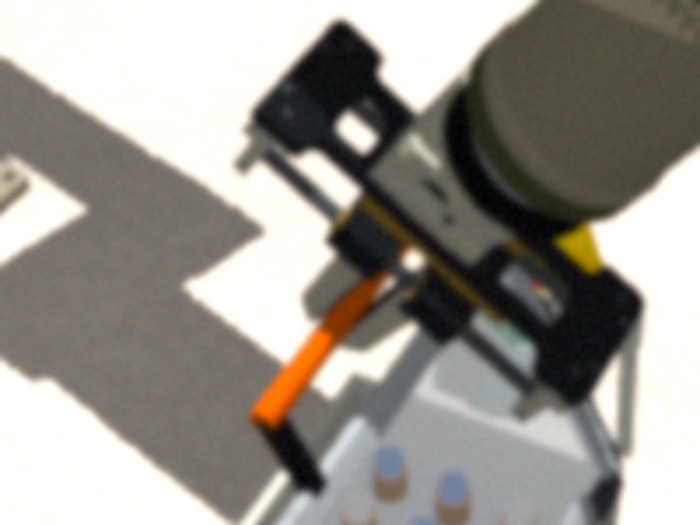

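View pics/top6.png

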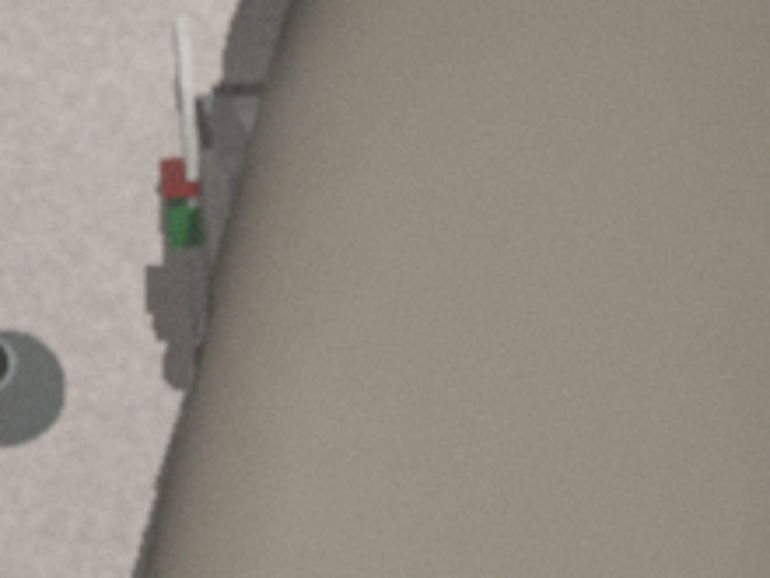

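The cover is held at about 64° and the bar is still in the fingers (gap 13 mm). The arm blocks most of the top view. Easing back 19° to about 45°.

```bash
python3 -m handwheel '[[0,-0.0017,0.0036,-0.0175,0,0],[0,-0.0033,0.0072,-0.035,0,0],[0,-0.0064,0.0145,-0.07,0,0],[0,-0.0092,0.0219,-0.105,0,0],[0,-0.0117,0.0294,-0.14,0,0],[0,-0.014,0.037,-0.175,0,0],[0,-0.016,0.0446,-0.21,0,0],[0,-0.0178,0.0524,-0.245,0,0],[0,-0.0192,0.0602,-0.28,0,0],[0,-0.0204,0.068,-0.314,0,0],[0,-0.0209,0.0719,-0.332,0,0],[0,-0.0209,0.0719,-0.332,0,0],[0,-0.0209,0.0719,-0.332,0,0],[0,-0.0209,0.0719,-0.332,0,0],[0,-0.0209,0.0719,-0.332,0,0],[0,-0.0209,0.0719,-0.332,0,0]]'
python3 - <<'E'
from h import *
s=get_state();print(theta(),s['qd'].round(4),s['joint_positions'].round(3),s['finger_gap']*93)
# predicted bar end (right) and (left)
t=np.radians(theta()[0]); g=HINGE+.235*(-np.cos(t)*bx+np.sin(t)*ez)
c=read_camera('scene')
for d in(40,45,50):
    t=np.radians(d); print(d,proj(c,HINGE+.235*(-np.cos(t)*bx+np.sin(t)*ez)-.086*by).round(1))
i=np.clip(c['img'][:,:,::-1]*1.5,0,255).astype('uint8'); b=(180,130,380,280)
cv2.imwrite('pics/scene7.png',cv2.resize(i[b[1]:b[3],b[0]:b[2]],None,fx=4,fy=4))
cv2.imwrite('pics/scene7f.png',i); cv2.imwrite('pics/top7f.png',np.clip(read_camera('top')['img'][:,:,::-1]*1.5,0,255).astype('uint8'))
E
```

```text
time_s: 10.95
ee_pos: [0.5196, -0.1344, 0.2624]
tool_rot: [0.678, 0.723, -0.095, -0.09]
force: [-3.7, -3.0, 1.8]
finger_gap: 0.14
(np.float64(44.971587149424856), np.float64(0.23594150855364818), np.float64(-0.0015719456682612301)) [-0.0002 -0.0015  0.0026  0.0012 -0.0028  0.0015] [-0.286  0.202  1.352 -0.092  1.833 -0.364] 13.032103938254437
40 [[218.8 257.4]]
45 [[224.3 254.7]]
50 [[230.8 252.6]]
```

View pics/scene7.png

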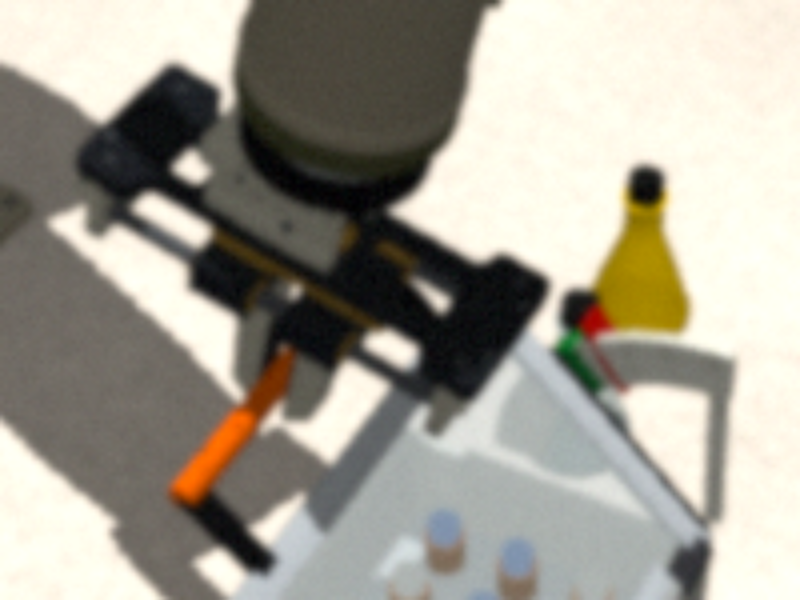

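View pics/scene7f.png

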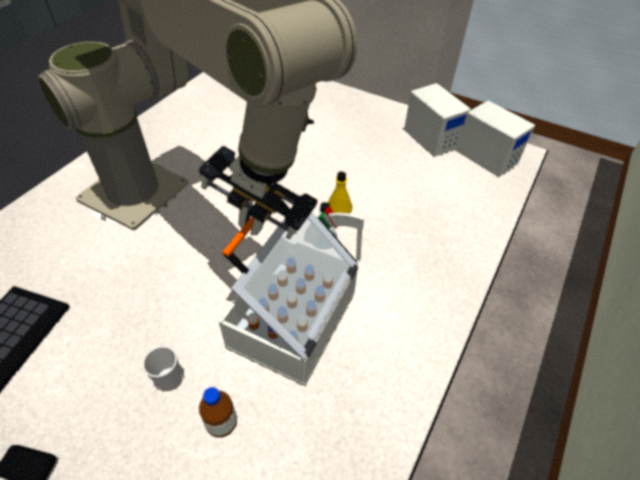

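View pics/top7f.png

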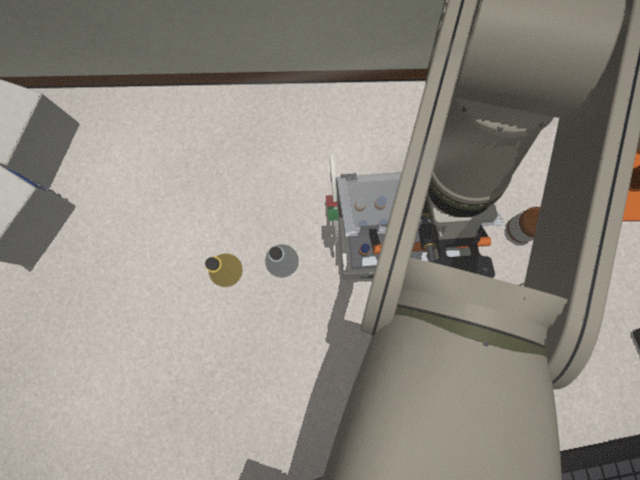

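The bar's near end is at about (226,254) in the scene. The predictions are (224,255) for 45° and (231,253) for 50°, so the cover sits at about 45-46°. The bottle, flask and beaker appear where they were, and the arm is at rest. Handing in.

```bash
python3 -c "
from h import *
s=get_state();print(theta(),abs(s['qd']).max(),s['force'],s['finger_gap']); print(job_done())"
```

```text
(np.float64(44.96447236883716), np.float64(0.2359185058210438), np.float64(-0.0015530704233578522)) 0.00264478605602019 [-3.04763902 -3.06495724  1.88215389] 0.14151818583387807
the job is handed in; nothing more can be done
None
```

I gripped the orange bar and raised the cover in steps along its hinge arc to about 64°, well past the 55° balance mark. I kept hold throughout, then eased it back and handed the job in with it still gripped at about 45°. It took about 11 s of the 42 s allowed.

- **Angle:** the arm's position gave 45.0°, and the bar's end in the scene picture gave about 45–46°, both inside the green band.
- **Grip and stillness:** the fingers stayed on the bar at about 13 mm, slightly under its nominal 14 mm. The arm was at rest and the force readings stayed under about 7 N.
- **Other items:** the bottle, flask and beaker looked unmoved in the last pictures. The arm hid most of the block and part of the bottle from the top camera, and I couldn't read the pointer against the quadrant directly. No check failed or disagreed.

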